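Hold the spring jaw of the cup clamp open at the mark

ROBOT

A 6-joint arm with a two-finger parallel gripper is mounted at the origin on a cart in front of the work surface, level with it; the furniture and walls round the work are solid. World frame = base frame: x ahead of the robot, y to its left, z up, the work surface at z = 0. Lengths are in m, angles in rad, forces in N, time in s.
With the tool pointing down it reaches from about 0.375 to 0.975 m from the base axis. Payload 3.8 kg.
Tool frame: the origin (TCP) lies midway between the tips of the shut fingers; the grasp point (between the pads) lies 19 mm behind it; z points along the fingers, y is the direction in which the jaws open and shut (so a half turn about z gives the same grasp; the last joint's range is limited). The gripper opens to 85 mm and grips with 20 to 120 N. Pads are 22 mm wide; open, the fingers measure 114 mm over their backs; the gripper's body (76 mm by 85 mm) begins 54 mm behind the grasp point. The pads swing forward as they close: fully open they stand 13 mm farther back than shut.
Start: joints at [1.281, 0.264, 1.604, -0, 1.274, -0.037], TCP at [0.169, 0.654, 0.231] pointing down, gripper open.
Joint ranges: [-2.63, 2.63], [-0.94, 2.18], [0.31, 2.57], [-1.31, 4.45], [0, 2.66], [-2.55, 2.55]. Speed limits (rad/s): [2.57, 2.57, 3.14, 3.14, 3.14, 3.14].

INTERFACE

Orientations are given as a rotation vector (axis times angle).
In Python, from workcell import bot gives the robot as it stands.
- The arm moves only by the tool arm_command, never from a script. Its argument "targets" is text: rows parted by semicolons, each of 7 numbers parted by spaces: the shift along the tool's x, y, z in mm, then the turn, a rotation vector about the tool's x, y, z in degrees, then the opening, from 0 (shut) to 1 (fully open). A call has 1 to 10 rows; each row is the pose to reach, as a shift and turn from the pose commanded when the call began, along the tool's axes at that moment; what a row does not reach only later rows make up. A row lasts 1/12 s, in which the tool goes at most 41.7 mm and 7.16 degrees, less where a joint would pass 70% of its speed; a pose out of reach is approached as far as the arm can. A call with a gripper value outside its range is refused whole. The fingers move at their own pace and stop on an object; "newtons" is the grip in N (left out, the last holds). Time passes only in rows, so rows that repeat a pose let the fingers close. It gives the time, the measured TCP pose, the force and the opening at its end, in the units of the state.
- bot.read_state(): the state, without advancing time (a new reading comes with each control period).
- bot.read_camera(name): name is "scene" or "top" or "wrist"; returns (picture, depth): 480x640x3 uint8, blue, green, red; 480x640 float32, m along the optical axis (not along the pixel's ray), 0 where there is no reading.
- bot.camera_params(name): a dict with "fov_y" (degrees; the focal length in pixels is half the picture's height over the tangent of half this angle, whatever the lens; pixels are square), "cx", "cy" (the principal point, pixels), "xyz" and "rotation" of the camera in the world; the wrist camera has in their place "T_tool_cam" (4x4, takes a point from camera to tool coordinates, whose origin is the TCP and whose axes are the flange's). Camera axes: x right, y up, looking along -z (the intrinsics and any distortion apply to the point x, -y, -z); pixel columns grow to the right and rows downward; lengths in m; the calibration is good to about 2 mm. The wrist camera is an equidistant fisheye: a pixel r from the principal point sees the ray r / f radians off the axis. A picture is of the moment at which its call begins: read the wrist's pose just before it. camera_params takes no time and is no camera call.
- bot.finish_job(): hands the job in, once; it reports no verdict.
The state is a dict: "time": time; "q": joint angles; "joint_vel": joint speeds; "joint_torque": joint torques, N m; "tool_pos": TCP position; "tcp_rot": TCP orientation; "wrist_force": force on the tool from outside, world axes, zero at the start; "torque": the same for the moment, N m; "width": opening from 0.0 (shut) to 1.0 (fully open).
Only numpy, scipy, OpenCV 4.12 (cv2) and the standard library are available. Lean on these libraries where they do the work, as an engineer would, in place of code of your own. Each camera call takes 0.05 s, during which the arm holds its last target.

TASK

Turn the clamp's black lock knob counter-clockwise to its stop so that the spring jaw is free, then pull the jaw's wooden handle out (to the left) until its black pointer stands within the width of the red mark, and keep holding it there against the spring so that I can take the cup out: finish while still holding the handle. Leave the cup standing where it is, leave the lock free, and do not disturb the other things on the bench.

Things in the scene. Friction and masses are not known exactly. Their poses are not given: they have to be found in the camera images.
- clamp: Spring-jaw cup clamp fixed to the bench: plywood base 310x110x14 mm, lying across in front of the robot: fixed V jaw at its right end, steel slide, grey lock housing at its far side. Origin on the bench, 10 mm from the base's middle; x runs along the slide from handle to V jaw, y away from the robot, z up. Jaw home: handle axis at (-55, 0) mm, knob axis at (-20, 75) mm. Only handle, knob and the cup (top 74 mm) rise over 56 mm.
- handle (a point): Pull handle: an upright dark wooden post on the slide, 22 mm in diameter, from 33 to 97 mm above the bench. This point is on its axis, 75 mm above the bench. It moves with the jaw, along the clamp's -x axis (to the robot's left) when pulled.
- jaw (a joint): Travel of the sliding jaw in m: 0 = home (shut on the cup), grows as the handle is pulled along the clamp's -x axis, end stop at 0.075. A spring pulls it home: about 5 N at 0, 1.1 N more per 10 mm (11 N at 0.055); little friction. It moves only when the lock is free.
- lock_knob (a joint): Angle of the lock knob in rad: 0 = locked, grows counter-clockwise seen from above, stop at 1.4. It draws a steel bolt sideways out of a keeper on the slide; the bolt is clear from about 1.0. It starts between 0 and 0.15 and stays where it is left (about 0.05 N m to turn).
- knob_grip (a point): Lock knob: a black upright bar 40 mm long, 14 mm thick, on a disc 38 mm wide on the lock housing; bar top 92 mm, disc top 56 mm above the bench. This point is on the vertical turning axis, 78 mm above the bench; it stays put as the jaw moves. Its x axis lies along the bar and turns with it (at angle 0 along the clamp's x); the white line is on the bar's -x half.
- pointer (a point): Tip of the black pointer on the robot's side of the slide, 27.5 mm above the bench; it moves with the jaw. With the jaw home it is at (-5, -46) mm in the clamp frame.
- mark_mid (a point): Red mark: a red block 12 mm wide along the slide, fixed to the base's near edge by the white scale. This point is the middle of its inner upper edge, 27.5 mm above the bench, just where the pointer's tip passes: the pointer is at the mark's middle when both points coincide. It is 30 to 55 mm from the pointer's home, towards the clamp's -x. Axes as the clamp's.
- cup_mid (a point): The pale wooden cup (green inside) that stands in the clamp between the jaws, 53 mm wide, 60 mm high, its foot 14 mm above the bench; this point is half-way up on its axis, about (60, 0) mm in the clamp frame.
- cup_2_mid (a point): Bystander: an empty turned wooden cup, 52 mm wide, 50 mm high. Point near its middle.
- cup_6_mid (a point): Bystander: a turned wooden cup of dark dye, 52 mm wide, 46 mm high. Point near its middle.
- bench_brush_mid (a point): Bystander: a grey bench brush, 61x155 mm, 91 mm high. Point near its middle.
- screw_jar_mid (a point): Bystander: a clear screw-top jar, 72 mm wide, 102 mm high. Point near its middle.
- marking_gauge_mid (a point): Bystander: a wooden marking gauge, 68x200x67 mm. Point near its middle.
- sanding_block_mid (a point): Bystander: a brown sanding block, 112x123x35 mm. Point near its middle.
- masking_roll_mid (a point): Bystander: a roll of masking tape, 96 mm wide, 25 mm high. Point near its middle.
Not all that is in view belongs to the job. What is shaped like the part that bears cup_mid but pink or yellow is not meant.

How it is judged:
On the way, in this order (a step that is already met when the one before it is completed fails the run):
1. the lock knob is turned free while the jaw is still home (value of joint lock_knob above 1.1 rad and value of joint jaw below 0.006 m), for 0.2 s.
2. the jaw is pulled out by the handle until the pointer is within the red mark (x of pointer in the frame of mark_mid between -0.006 and 0.006 m and value of joint lock_knob above 1.1 rad and contact force between the fingers and jaw above 3 N), for 0.3 s.
At the end, for the whole second after the job is handed in: The pointer stands still within 6 mm of the middle of the red mark (within its 12 mm width), the gripper holding the jaw there against the spring (over 3 N between fingers and jaw) with the lock knob past 1.1 rad, and the cup upright (within 0.15 rad) and within 15 mm of where it stood (all of step 2 and velocity of joint jaw between -0.01 and 0.01 m/s and angle between cup_mid's own z axis and vertical below 0.15 rad and distance of cup_mid from where it was at the start of the episode below 0.015 m); the arm keeps its last pose, push and grip.
It fails at once if the cup in the clamp is tipped or pushed away (angle between cup_mid's own z axis and vertical above 0.3 rad or distance of cup_mid from where it was at the start of the episode above 0.025 m).
It fails at once if another thing on the bench is disturbed (moved by more than 20 mm) (distance of any of cup_2_mid, cup_6_mid, bench_brush_mid, screw_jar_mid, marking_gauge_mid, sanding_block_mid, masking_roll_mid from where it was at the start of the episode above 0.02 m).
It also fails if it takes over 48 s, if anything falls off the work surface, if the arm or the gripper's body presses on something with over 40 N, if the wrist force passes 120 N, or if a joint passes its speed limit or range.

## Working session

There is one attempt and no reset: what is moved stays moved. The work goes in short steps, Python scripts to look and compute and a tool call to move; the robot and the scene stay as the last step left them, time stands still between calls to the robot, and variables do not carry over. Pictures are saved under pics/ and viewed, and the job is handed in when it is done.

Besides the shell and the picture viewer there is one more tool, called after "Emit:" as name(argument=value, ...) on one line, values as JSON. arm_command: Moves the arm, as the interface text tells. Its arguments: {"type":"object","properties":{"targets":{"type":"string"},"newtons":{"type":"number"}},"required":["targets"]}

```bash
mkdir -p pics; ls
python3 - <<'E'
from workcell import bot
import cv2,numpy as np
s=bot.read_state();print(s)
for n in("scene","top"):
    p,d=bot.read_camera(n);cv2.imwrite(f"pics/{n}0.png",p);np.save(f"pics/{n}0d.npy",d);print(n,bot.camera_params(n))
print(bot.camera_params("wrist"))
E
```

```text
pics
{'time': 0.0, 'q': array([ 1.28111233e+00,  2.64782959e-01,  1.60539493e+00, -3.84247662e-06,
        1.27369199e+00, -3.69089629e-02]), 'joint_vel': array([-1.76718249e-04, -6.03698061e-04, -9.87372198e-04,  4.83115846e-05,
       -1.79166212e-03,  1.08232503e-03]), 'joint_torque': array([ 4.15376480e-04, -5.15130258e+01, -3.67309034e+01, -6.77147546e-05,
        1.30864192e-02, -1.16130329e-05]), 'tool_pos': array([0.16860942, 0.65283836, 0.22993064]), 'tcp_rot': array([-0.39595364, -3.11616903,  0.00353   ]), 'wrist_force': array([-0.49163841, -0.02037476,  0.26772891]), 'torque': array([-0.01550228,  0.04592353,  0.01460976]), 'width': 1.0003116873884306}
scene {'fov_y': 47.36469152404477, 'cx': 321.0029392794101, 'cy': 238.5224914971714, 'xyz': array([-0.31870405,  0.96118603,  0.80764594]), 'rotation': array([ 0.46644933, -1.30742425, -2.15490031])}
top {'fov_y': 46.72806708496086, 'cx': 323.48865355885937, 'cy': 240.04438177401516, 'xyz': array([ 0.35718517, -0.12872522,  1.45898645]), 'rotation': array([ 0.11462516, -0.11040169, -1.54802795])}
{'fov_y': 65.70646984690485, 'cx': 326.1224952436808, 'cy': 239.04581977553582, 'T_tool_cam': array([[ 7.91587400e-04,  9.64740251e-01,  2.63202625e-01,
         6.82371118e-02],
       [ 9.99999454e-01, -5.83967749e-04, -8.67049767e-04,
        -1.11656531e-03],
       [-6.82775965e-04,  2.63203168e-01, -9.64740186e-01,
        -1.42177896e-01],
       [ 0.00000000e+00,  0.00000000e+00,  0.00000000e+00,
         1.00000000e+00]])}
```

View pics/scene0.png

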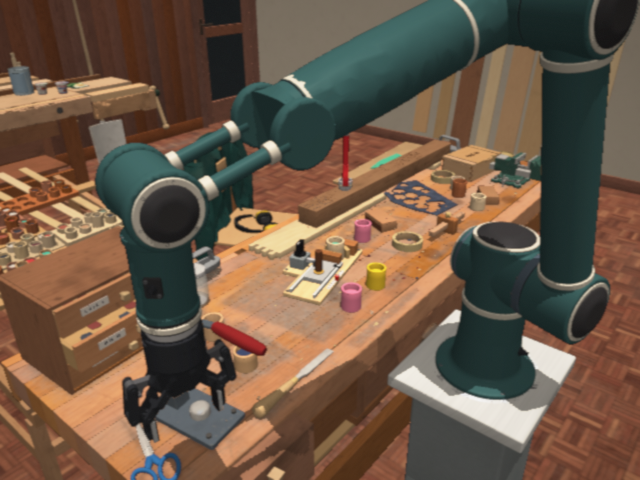

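View pics/top0.png

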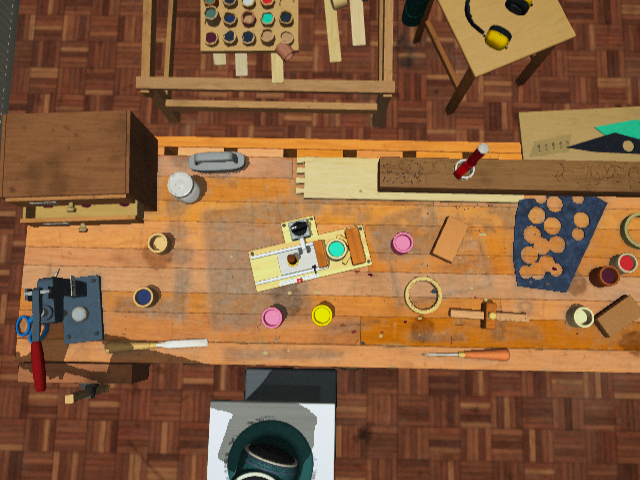

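Scene and top views: the clamp is at about (310,255) in the top picture, with the pale cup (green inside) at (337,249) in it. The pink and yellow cups at (272,316), (322,314) and (402,242) are decoys. Next I'll enlarge the clamp.

```bash
cat > h.py <<'E'
import numpy as np,cv2
from scipy.spatial.transform import Rotation as R
from workcell import bot
def ray(n,u,v,state=None):
    c=bot.camera_params(n); f=240/np.tan(np.radians(c['fov_y']/2))
    a=np.array([(u-c['cx'])/f,(v-c['cy'])/f])
    if n=='wrist':
        r=np.linalg.norm(a); s=np.sin(r)/r if r>1e-9 else 1
        d=np.array([a[0]*s,-a[1]*s,-np.cos(r)])
        T=c['T_tool_cam']; Rt=R.from_rotvec(state['tcp_rot']).as_matrix()
        return Rt@T[:3,3]+state['tool_pos'], Rt@T[:3,:3]@d
    return c['xyz'], R.from_rotvec(c['rotation']).as_matrix()@np.array([a[0],-a[1],-1])
def onz(n,u,v,z,state=None):
    o,d=ray(n,u,v,state); return o+d*(z-o[2])/d[2]
def proj(n,P,state=None):
    c=bot.camera_params(n); f=240/np.tan(np.radians(c['fov_y']/2))
    if n=='wrist':
        T=c['T_tool_cam'];Rt=R.from_rotvec(state['tcp_rot']).as_matrix()
        p=T[:3,:3].T@(Rt.T@(P-state['tool_pos'])-T[:3,3])
        q=np.array([p[0],-p[1],-p[2]]);th=np.arctan2(np.hypot(q[0],q[1]),q[2]);k=th/np.hypot(q[0],q[1])
        return c['cx']+f*k*q[0],c['cy']+f*k*q[1]
    p=R.from_rotvec(c['rotation']).as_matrix().T@(P-c['xyz'])
    return c['cx']-f*p[0]/p[2], c['cy']+f*p[1]/p[2]
E
python3 - <<'E'
from h import *
p=cv2.imread('pics/top0.png');d=np.load('pics/top0d.npy')
x0,y0,x1,y1=235,205,385,305
cv2.imwrite('pics/top0c.png',cv2.resize(p[y0:y1,x0:x1],None,fx=5,fy=5,interpolation=cv2.INTER_CUBIC))
p=cv2.imread('pics/scene0.png')
cv2.imwrite('pics/scene0c.png',cv2.resize(p[225:310,275:375],None,fx=6,fy=6,interpolation=cv2.INTER_CUBIC))
def P(u,v):
    o,r=ray('top',u,v); 
    return (o+r*d[v,u]).round(3)   # r has -z comp 1
for uv in [(337,249),(292,259),(299,228),(270,270),(230,290),(70,300)]: print(uv,P(*uv))
E
```

```text
(337, 249) [ 0.538 -0.158  0.056]
(292, 259) [ 0.506 -0.046  0.095]
(299, 228) [ 0.584 -0.061  0.093]
(270, 270) [0.485 0.016 0.009]
(230, 290) [0.431 0.119 0.002]
(70, 300) [0.396 0.531 0.012]
```

View pics/top0c.png

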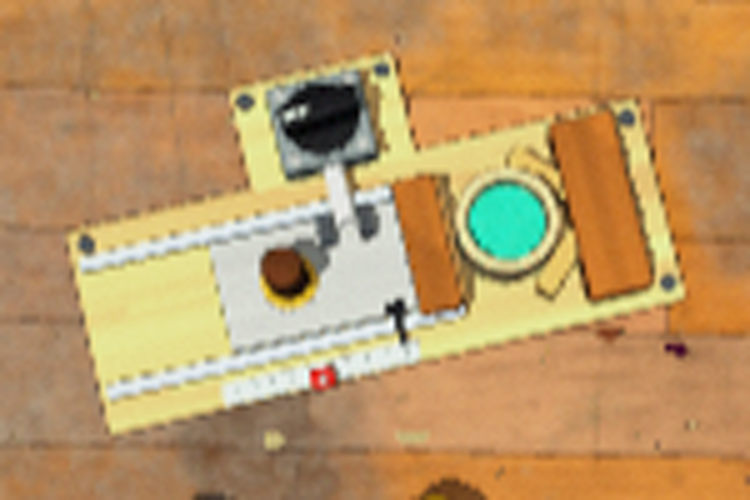

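View pics/scene0c.png

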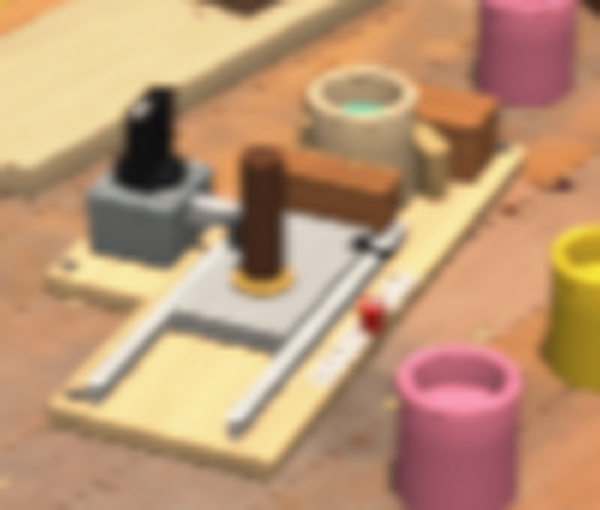

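The enlarged crop shows the clamp with the pale cup (green inside) between the jaws at crop (507,222). The handle top is at (285,267), the knob bar at (322,112), the red mark at (322,378) and the pointer tip at about (404,340). Next I'll work out the clamp pose.

Run:
```python
from h import *
f=lambda u,v,z: onz('top',235+(u-2)/5,205+(v-2)/5,z)
c=[f(*q,.014) for q in [(68,235),(631,99),(686,298),(110,435)]]
for a in c: print(a.round(4))
for i in range(4): print('side',np.linalg.norm(c[i]-c[(i+1)%4]).round(4))
ex=(c[1]-c[0]+c[2]-c[3]);ang=np.arctan2(ex[1],ex[0]);ex/=np.linalg.norm(ex);print('x dir deg',np.degrees(ang), 'mid',np.mean(c,0))
ey=np.array([-ex[1],ex[0],0])
m=np.mean(c,0)
pts=dict(handle=f(285,262,.097),knob=f(322,108,.092),pointer=f(404,340,.0275),mark=f(322,369,.0275),cup=f(507,222,.074),L1=f(283,122,.092),L2=f(362,98,.092))
for k,p in pts.items(): print(k,p.round(4),'rel mid',(1000*np.array([(p-m)@ex,(p-m)@ey])).round(1))
v=pts['L2']-pts['L1'];print('bar ang',np.degrees(np.arctan2(v[1],v[0])))
```

```text
[0.5317 0.0739 0.014 ]
[ 0.6098 -0.2203  0.014 ]
[ 0.5049 -0.2501  0.014 ]
[0.4277 0.048  0.014 ]
side 0.3044
side 0.109
side 0.308
side 0.1072
x dir deg -75.29930017812873 mid [ 0.51852437 -0.08712463  0.014     ]
handle [ 0.5104 -0.0453  0.097 ] rel mid [-42.5   2.7]
knob [ 0.5886 -0.0613  0.092 ] rel mid [-7.2 74.3]
pointer [ 0.4789 -0.1036  0.0275] rel mid [  5.9 -42.5]
mark [ 0.4631 -0.0617  0.0275] rel mid [-38.7 -47.2]
cup [ 0.5354 -0.1549  0.074 ] rel mid [69.8 -0.9]
L1 [ 0.5811 -0.042   0.092 ] rel mid [-27.8  72. ]
L2 [ 0.594  -0.0811  0.092 ] rel mid [13.3 74.6]
bar ang -71.71657284844972
```

```bash
cat >> h.py <<'E'
def plan(pos,yang,st=None):
    """shift mm in tool axes and turn deg about tool z to reach TCP pos, pointing straight down, tool y at yang deg (mod 180)"""
    s=st or bot.read_state(); Rt=R.from_rotvec(s['tcp_rot']).as_matrix()
    sh=Rt.T@(np.array(pos)-s['tool_pos'])*1000
    best=None
    for k in (0,180):
        y=np.radians(yang+k);yy=np.array([np.cos(y),np.sin(y),0]);z=np.array([0,0,-1.]);G=np.c_[np.cross(yy,z),yy,z]
        rv=np.degrees(R.from_matrix(Rt.T@G).as_rotvec())
        if best is None or np.linalg.norm(rv)<np.linalg.norm(best): best=rv
    a=np.degrees(np.arctan2(Rt[1,1],Rt[0,1]))
    print('shift',sh.round(1),'turn',best.round(2),'| tool y now',a.round(2),'q',s['q'].round(3),'t',round(s['time'],2))
E
python3 -c "
from h import *
plan((.5888,-.0605,.231),18)"
```

```text
shift [-5.853e+02 -5.856e+02  2.000e-01] turn [-1.100e-01  5.000e-02  5.752e+01] | tool y now 75.52 q [ 1.281  0.265  1.605  0.     1.274 -0.037] t 0.1
```

Emit:
arm_command(targets="-25 -25 0 0 0 3 1; -52 -52 0 0 0 6 1; -80 -80 0 0 0 9 1; -108 -108 0 0 0 12 1; -136 -136 0 0 0 15 1; -164 -164 0 0 0 18 1; -192 -192 0 0 0 21 1; -220 -220 0 0 0 24 1; -248 -248 0 0 0 27 1; -276 -276 0 0 0 30 1", newtons=60)

```text
time: 0.93
tool_pos: [0.3672, 0.3154, 0.231]
tcp_rot: [-1.192, -2.907, 0.0]
wrist_force: [0.7, 0.2, 0.4]
width: 0.998
```

```bash
python3 -c "
from h import *
plan((.5888,-.0605,.231),18)"
```

```text
shift [-421.7 -112.     0. ] turn [-2.00e-02  1.00e-02  2.74e+01] | tool y now 45.4 q [ 0.658 -0.103  1.999 -0.     1.246 -0.134] t 0.93
```

Emit:
arm_command(targets="-38 -10 0 0 0 3 1; -76 -20 0 0 0 6 1; -114 -30 0 0 0 9 1; -152 -40 0 0 0 12 1; -190 -50 0 0 0 15 1; -228 -60 0 0 0 18 1; -266 -70 0 0 0 21 1; -304 -80 0 0 0 24 1; -342 -91 0 0 0 27 1; -380 -101 0 0 0 27 1")

```text
time: 1.77
tool_pos: [0.5675, -0.023, 0.2308]
tcp_rot: [-1.838, -2.547, 0.001]
wrist_force: [0.8, 0.7, -0.3]
width: 0.998
```

Emit:
arm_command(targets="0 0 0 0 0 0 1; 0 0 0 0 0 0 1")

```text
time: 1.93
tool_pos: [0.5676, -0.0229, 0.2305]
tcp_rot: [-1.839, -2.545, 0.001]
wrist_force: [0.3, -0.3, -0.1]
width: 1.003
```

Run:
```python
from h import *
plan((.5888,-.0605,.231),18)
s=bot.read_state();p,d=bot.read_camera('wrist');np.savez('pics/w1.npz',p=p,d=d,tcp_rot=s['tcp_rot'],tool_pos=s['tool_pos'])
cv2.imwrite('pics/w1.png',p)
print(proj('wrist',np.array([.5888,-.0605,.092]),s),proj('wrist',np.array([.5095,-.0453,.097]),s))
p,d=bot.read_camera('top');cv2.imwrite('pics/top1.png',p)
```

```text
shift [-42.4   8.3  -0.6] turn [-0.08 -0.04  0.31] | tool y now 18.31 q [-0.084  0.064  1.836  0.     1.243 -0.404] t 1.93
(np.float64(338.88466712268934), np.float64(277.95535717343375)) (np.float64(248.61181778035154), np.float64(232.28003162868288))
```

View pics/w1.png

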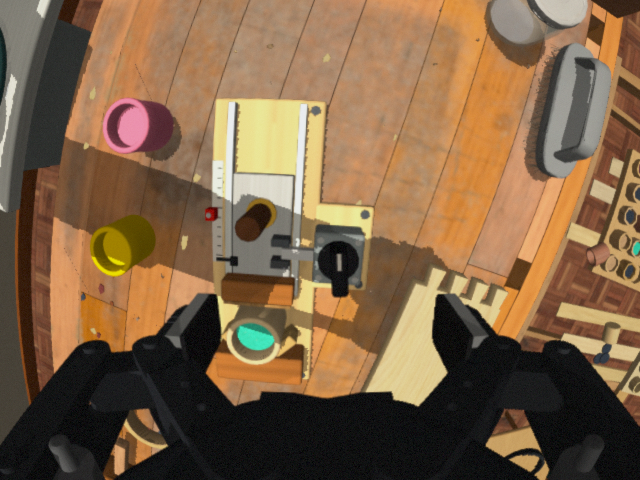

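Wrist view: the knob bar is at about (339,270), the handle top at (248,232), the red mark at (211,214), the pointer tip at about (219,261) and the cup at (255,338). The predictions from the top camera agree. Next I'll refine.

Run:
```python
import cv2
p=cv2.imread('pics/w1.png')
cv2.imwrite('pics/w1c.png',cv2.resize(p[190:310,200:370],None,fx=4.7,fy=4.7,interpolation=cv2.INTER_CUBIC))
```

```text
(no output)
```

View pics/w1c.png

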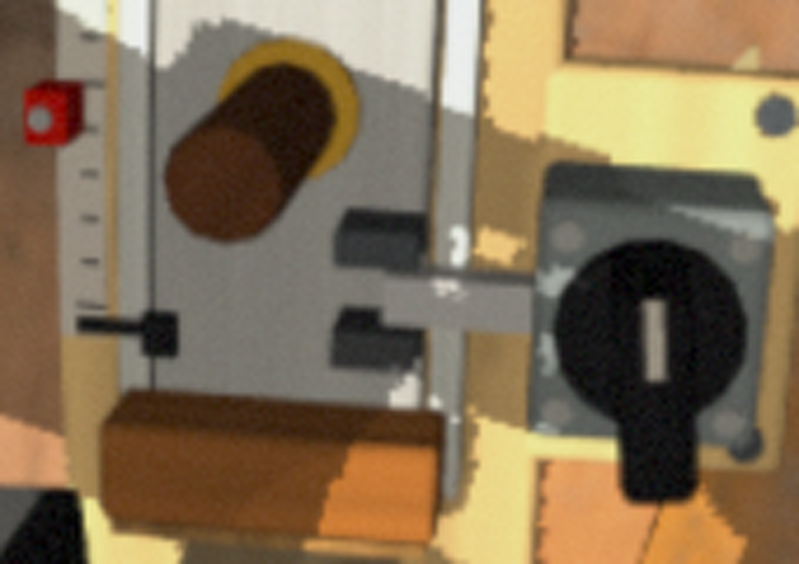

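Run:
```python
from h import *
s=dict(np.load('pics/w1.npz'))
f=lambda u,v,z: onz('wrist',200+(u-2)/4.7,190+(v-2)/4.7,z,s)
a=np.radians(-75.3);ex=np.array([np.cos(a),np.sin(a),0]);ey=np.array([-ex[1],ex[0],0])
P=dict(b1=f(655,288,.092),b2=f(660,500,.092),disc=f(650,335,.056),bl=f(620,490,.092),br=f(697,490,.092),handle=f(225,182,.097),ptr=f(78,323,.0275),mark=f(81,112,.0275),mk2=f(80,82,.0275),mk3=f(80,140,.0275))
O=np.array([.5215,-.0985,0])
for k,p in P.items(): print(k,p.round(4),'clamp',(1000*np.array([(p-O)@ex,(p-O)@ey])).round(1))
v=P['b2']-P['b1'];print(np.degrees(np.arctan2(v[1],v[0])))
print((P['ptr']-P['mark'])@ex)
```

```text
b1 [ 0.5814 -0.0388  0.092 ] clamp [-42.6  73.1]
b2 [ 0.5949 -0.0753  0.092 ] clamp [-3.8 76.9]
disc [ 0.5882 -0.058   0.056 ] clamp [-22.2  74.8]
bl [ 0.5876 -0.0757  0.092 ] clamp [-5.3 69.7]
br [ 0.6004 -0.0715  0.092 ] clamp [-6.1 83.2]
handle [ 0.5078 -0.0425  0.097 ] clamp [-57.6   0.9]
ptr [ 0.4755 -0.1033  0.0275] clamp [ -7.  -45.7]
mark [ 0.465  -0.0584  0.0275] clamp [-53.2 -44.4]
mk2 [ 0.4632 -0.0523  0.0275] clamp [-59.5 -44.7]
mk3 [ 0.4663 -0.0642  0.0275] clamp [-47.2 -44.7]
-69.72246791314538
0.046137922907197294
```

```bash
python3 -c "
from h import *
plan((.5884,-.0592,.062),19.5)"
```

```text
shift [-43.7   8.7 168.5] turn [-0.08 -0.07 -1.01] | tool y now 18.49 q [-8.100e-02  6.200e-02  1.838e+00  1.000e-03  1.243e+00 -4.040e-01] t 2.03
```

Emit:
arm_command(targets="-15 3 0 0 0 -1 1; -30 6 5 0 0 -1 1; -43.5 8.5 15 0 0 -1 1; -43.5 8.5 40 0 0 -1 1; -43.5 8.5 65 0 0 -1 1; -43.5 8.5 90 0 0 -1 1; -43.5 8.5 115 0 0 -1 1; -43.5 8.5 135 0 0 -1 1; -43.5 8.5 155 0 0 -1 1; -43.5 8.5 168 0 0 -1 1")

```text
time: 2.87
tool_pos: [0.5872, -0.0591, 0.0598]
tcp_rot: [-1.81, -2.563, 0.003]
wrist_force: [-0.3, -0.8, -0.3]
width: 0.996
```

Emit:
arm_command(targets="0 0 0 0 0 0 1; 0 0 0 0 0 0 0.6;0 0 0 0 0 0 0.4")

```text
time: 3.12
tool_pos: [0.5901, -0.0597, 0.0642]
tcp_rot: [1.812, 2.565, 0.001]
wrist_force: [-0.7, -0.2, 0.4]
width: 0.747
```

Run:
```python
from h import *
plan((.5884,-.0592,.062),19.5)
p,d=bot.read_camera('wrist');cv2.imwrite('pics/w2.png',p)
p,d=bot.read_camera('scene');cv2.imwrite('pics/s2.png',cv2.resize(p[180:330,220:420],None,fx=4,fy=4,interpolation=cv2.INTER_CUBIC))
```

```text
shift [ 1.  -1.5  2.2] turn [0.08 0.04 0.02] | tool y now 19.52 q [-0.143  0.266  1.933 -0.     0.941 -0.483] t 3.12
```

View pics/w2.png

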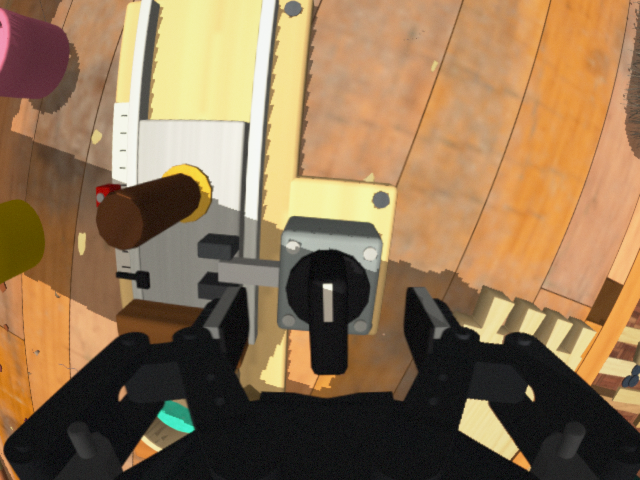

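View pics/s2.png

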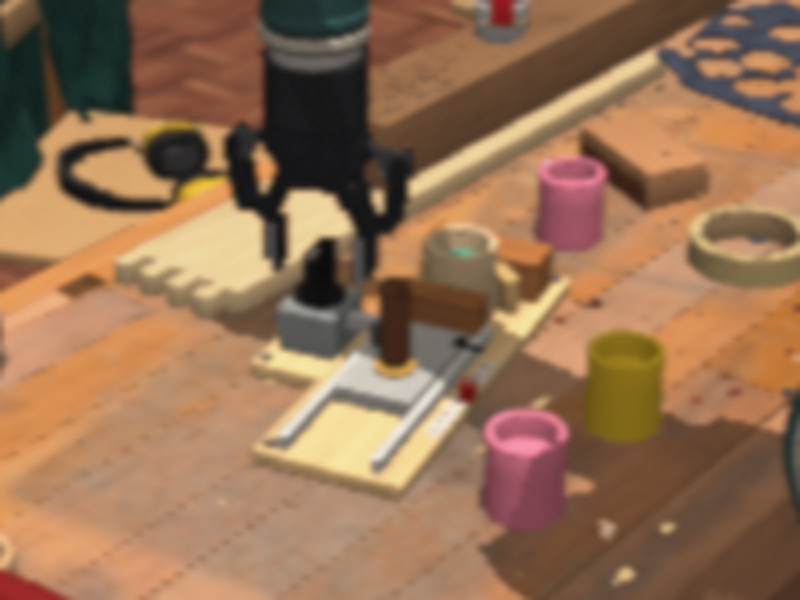

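Wrist view: the fingers straddle the bar, with the bar at (328,310) between pads at 235 and 420. Closing.

Emit:
arm_command(targets="0 0 0 0 0 0 0; 0 0 0 0 0 0 0; 0 0 0 0 0 0 0; 0 0 0 0 0 0 0; 0 0 0 0 0 0 0;0 0 0 0 0 0 0;0 0 0 0 0 0 0;0 0 0 0 0 0 0", newtons=50)

```text
time: 3.88
tool_pos: [0.5907, -0.0596, 0.0646]
tcp_rot: [1.811, 2.564, 0.003]
wrist_force: [2.9, 1.0, 5.8]
width: 0.152
```

Run:
```python
from h import *
plan((.5884,-.0592,.062),19.5)
s=bot.read_state();print(s['wrist_force'],s['torque'],s['width']*85)
```

```text
shift [ 1.1 -2.   2.5] turn [0.16 0.06 0.01] | tool y now 19.51 q [-0.143  0.266  1.932  0.     0.94  -0.483] t 3.88
[2.90989055 1.00902983 5.7561766 ] [ 0.18075058 -0.27753567 -0.02772907] 12.945715069349307
```

Emit:
arm_command(targets="0 0 0 0 0 -4 0; 0 0 0 0 0 -10 0; 0 0 0 0 0 -16 0; 0 0 0 0 0 -22 0; 0 0 0 0 0 -28 0; 0 0 0 0 0 -34 0; 0 0 0 0 0 -40 0; 0 0 0 0 0 -46 0; 0 0 0 0 0 -52 0; 0 0 0 0 0 -58 0")

```text
time: 4.72
tool_pos: [0.5914, -0.0589, 0.0645]
tcp_rot: [0.334, 3.12, 0.002]
wrist_force: [5.0, 3.9, 4.5]
width: 0.158
```

Run:
```python
from h import *
plan((.5884,-.0592,.062),95)
s=bot.read_state();print(s['wrist_force'],s['torque'],s['width']*85)
```

```text
shift [ 2.8 -0.9  2.5] turn [  0.07   0.25 -17.22] | tool y now 77.78 q [-0.142  0.266  1.932  0.002  0.939 -1.501] t 4.72
[4.95137377 3.86281922 4.52951625] [ 0.55487213 -0.68586331 -0.06029513] 13.425367932647553
```

Emit:
arm_command(targets="0 0 0 0 0 -5 0; 0 0 0 0 0 -10 0; 0 0 0 0 0 -14 0; 0 0 0 0 0 -16 0; 0 0 0 0 0 -16 0; 0 0 0 0 0 -16 0")

```text
time: 5.22
tool_pos: [0.5914, -0.0587, 0.0645]
tcp_rot: [-0.096, 3.136, 0.002]
wrist_force: [5.7, 3.9, 4.0]
width: 0.154
```

Run:
```python
from h import *
plan((.5884,-.0592,.062),95)
s=bot.read_state();print(s['wrist_force'],s['torque'],s['width']*85)
```

```text
shift [ 3.  -0.4  2.5] turn [ 0.05  0.26 -1.5 ] | tool y now 93.5 q [-0.142  0.266  1.932  0.002  0.939 -1.775] t 5.22
[5.71178999 3.91881287 4.04027064] [ 0.71863089 -0.63257376  0.05528431] 13.066283380054921
```

Emit:
arm_command(targets="0 0 0 0 0 -1 0; 0 0 0 0 0 -2 0; 0 0 0 0 0 -2 0; 0 0 0 0 0 -2 0")

```text
time: 5.55
tool_pos: [0.5914, -0.0586, 0.0646]
tcp_rot: [-0.149, 3.133, 0.002]
wrist_force: [4.2, 4.3, 5.0]
width: 0.15
```

Run:
```python
from h import *
plan((.5884,-.0592,.062),95)
s=bot.read_state();print(s['wrist_force'],s['torque'],s['width']*85)
```

```text
shift [ 3.1 -0.3  2.6] turn [0.06 0.27 0.43] | tool y now 95.43 q [-0.142  0.266  1.932  0.003  0.939 -1.809] t 5.55
[4.16847034 4.30870547 4.98203709] [ 0.67431239 -0.66081587 -0.36358513] 12.776744931842318
```

The torque about z jumped to -0.36 N m, so the knob is at its stop. Now I'll release and rise.

Emit:
arm_command(targets="0 0 0 0 0 0 1; 0 0 0 0 0 0 1; 0 0 0 0 0 0 1; 0 0 0 0 0 0 1; 0 0 0 0 0 0 1; 0 0 -15 0 0 0 1; 0 0 -35 0 0 0 1; 0 0 -60 0 0 0 1; 0 0 -85 0 0 0 1; 0 0 -110 0 0 0 1")

```text
time: 6.38
tool_pos: [0.5886, -0.0597, 0.1738]
tcp_rot: [0.151, -3.136, -0.0]
wrist_force: [0.1, 0.2, 0.2]
width: 1.003
```

Run:
```python
from h import *
s=bot.read_state();p,d=bot.read_camera('wrist');np.savez('pics/w3.npz',p=p,d=d,tcp_rot=s['tcp_rot'],tool_pos=s['tool_pos'])
cv2.imwrite('pics/w3.png',p)
p,d=bot.read_camera('scene');cv2.imwrite('pics/s3.png',cv2.resize(p[180:330,220:420],None,fx=4,fy=4,interpolation=cv2.INTER_CUBIC))
p,d=bot.read_camera('top');cv2.imwrite('pics/t3.png',cv2.resize(p[205:305,235:385],None,fx=5,fy=5,interpolation=cv2.INTER_CUBIC))
plan((.509,-.044,.18),95);print(s['wrist_force'])
```

```text
shift [80.2 23.8 -4.3] turn [-0.08  0.3   0.51] | tool y now 95.51 q [-0.143  0.149  1.845 -0.     1.141 -1.81 ] t 6.53
[0.07596004 0.20226832 0.23969014]
```

View pics/w3.png

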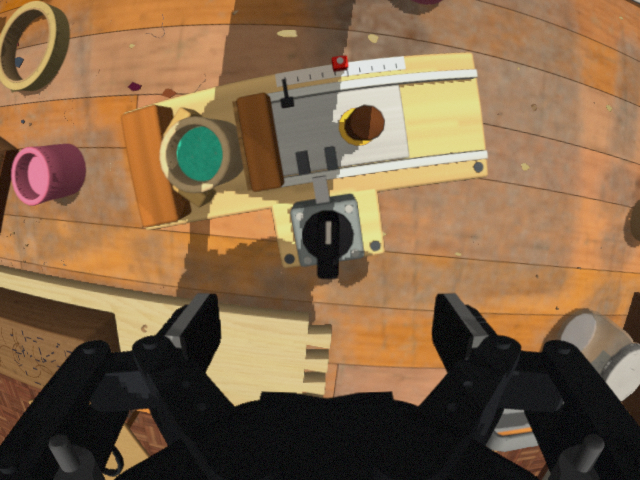

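View pics/t3.png

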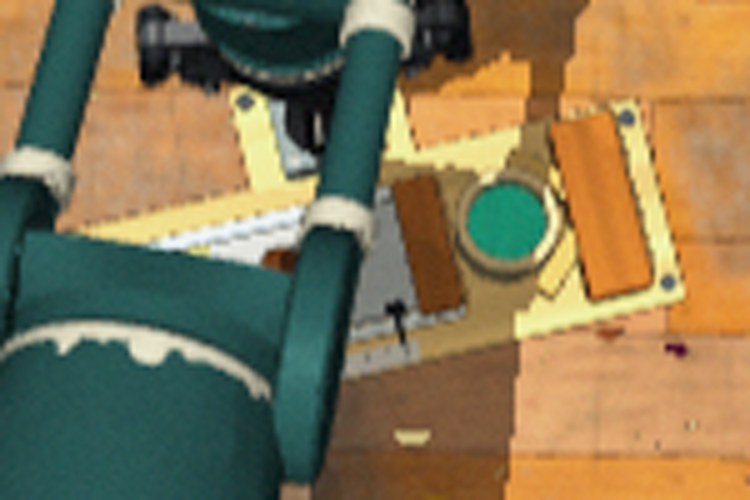

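The knob bar is turned (vertical in the wrist view at (328,250)) and the bolt is out of the keepers, with the jaw still home. The handle top is at (370,123), the pointer tip at (284,80) and the mark at (340,64). Enlarging to measure.

Run:
```python
import cv2
p=cv2.imread('pics/w3.png')
cv2.imwrite('pics/w3c.png',cv2.resize(p[45:165,265:415],None,fx=5,fy=5,interpolation=cv2.INTER_CUBIC))
```

```text
(no output)
```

View pics/w3c.png

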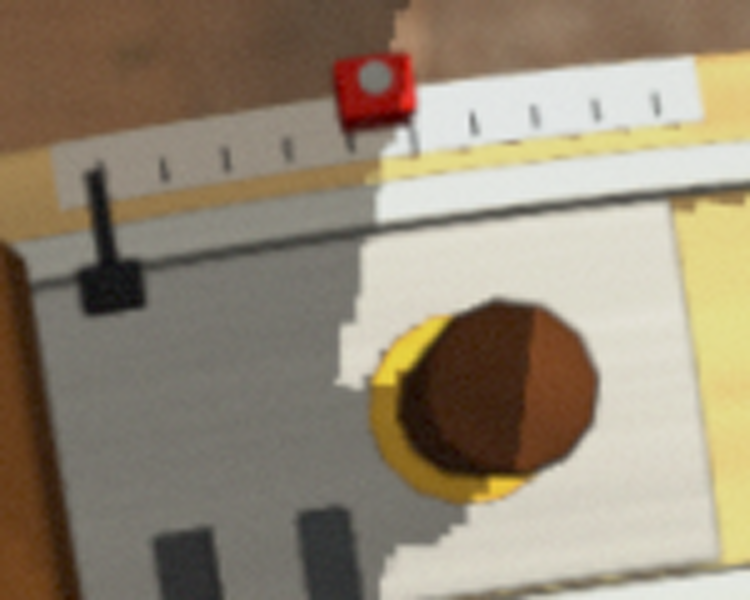

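Run:
```python
from h import *
s=dict(np.load('pics/w3.npz'))
f=lambda u,v,z: onz('wrist',265+(u-2)/5,45+(v-2)/5,z,s)
a=np.radians(-75.3);ex=np.array([np.cos(a),np.sin(a),0]);ey=np.array([-ex[1],ex[0],0])
P=dict(handle=f(513,386,.097),hl=f(428,386,.097),hr=f(598,386,.097),ptr=f(95,170,.0275),mark=f(378,112,.0275),m1=f(341,117,.0275),m2=f(414,109,.0275))
O=np.array([.5215,-.0985,0])
for k,p in P.items(): print(k,p.round(4),'clamp',(1000*np.array([(p-O)@ex,(p-O)@ey])).round(1))
print((P['ptr']-P['mark'])@ex)
plan((.509,-.0435,.174),104.7)
```

```text
handle [ 0.507  -0.0438  0.097 ] clamp [-56.6  -0.1]
hl [ 0.5082 -0.0537  0.097 ] clamp [-46.7  -1.5]
hr [ 0.5058 -0.0339  0.097 ] clamp [-66.5   1.2]
ptr [ 0.4749 -0.1037  0.0275] clamp [ -6.8 -46.4]
mark [ 0.4619 -0.0614  0.0275] clamp [-51.  -48.2]
m1 [ 0.4633 -0.067   0.0275] clamp [-45.3 -48.3]
m2 [ 0.4608 -0.056   0.0275] clamp [-56.5 -47.9]
0.04420398045058435
shift [80.1 24.3  1.7] turn [-0.11  0.29 -9.19] | tool y now 95.51 q [-0.143  0.149  1.845 -0.     1.141 -1.81 ] t 6.53
```

Emit:
arm_command(targets="20 6 0 0 0 -3 1; 45 14 0 0 0 -6 1; 70 21 0 0 0 -9 1; 81 25 0 0 0 -9 1; 81 25 20 0 0 -9 1; 81 25 45 0 0 -9 1; 81 25 70 0 0 -9 1; 81 25 90 0 0 -9 1; 81 25 107 0 0 -9 1; 81 25 114 0 0 -9 1")

```text
time: 7.37
tool_pos: [0.5034, -0.0422, 0.0555]
tcp_rot: [0.394, -3.111, -0.002]
wrist_force: [-0.8, 0.2, -0.0]
width: 1.0
```

Run:
```python
from h import *
plan((.508,-.0442,.060),104.7)
p,d=bot.read_camera('wrist');cv2.imwrite('pics/w4.png',p)
print(bot.read_state()['wrist_force'])
```

```text
shift [-4.  -3.1 -4.5] turn [ 0.13 -0.32 -0.26] | tool y now 104.44 q [-0.133  0.13   2.118 -0.     0.899 -1.956] t 7.37
[-0.49263292 -0.15102789 -0.63030354]
```

View pics/w4.png

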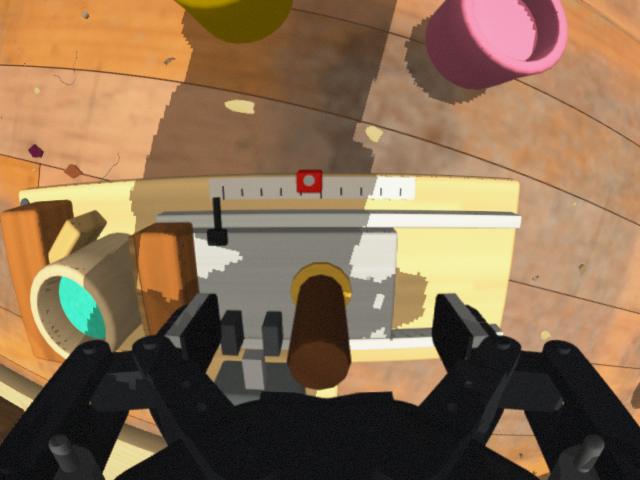

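The handle (320,340) stands between the pads (215 and 440). I'll correct by about 2 mm and close.

Emit:
arm_command(targets="-1 -2 -2 0 0 0 1; -1 -2 -2 0 0 0 0; -1 -2 -2 0 0 0 0; -1 -2 -2 0 0 0 0; -1 -2 -2 0 0 0 0; -1 -2 -2 0 0 0 0; -1 -2 -2 0 0 0 0;-1 -2 -2 0 0 0 0", newtons=50)

```text
time: 8.08
tool_pos: [0.508, -0.0437, 0.0621]
tcp_rot: [-0.396, 3.116, 0.001]
wrist_force: [-1.9, 3.5, 5.6]
width: 0.24
```

Run:
```python
from h import *
plan((.508,-.0442,.060),104.7)
s=bot.read_state();print(s['wrist_force'],s['torque'],s['width']*85)
p,d=bot.read_camera('wrist');cv2.imwrite('pics/w5.png',p)
```

```text
shift [ 0.1 -0.5  2.1] turn [ 0.04  0.05 -0.21] | tool y now 104.49 q [-1.350e-01  1.250e-01  2.109e+00  1.000e-03  9.060e-01 -1.960e+00] t 8.08
[-1.91444187  3.47001827  5.56525816] [ 0.56955703  0.2766458  -0.01865233] 20.41867478653826
```

View pics/w5.png

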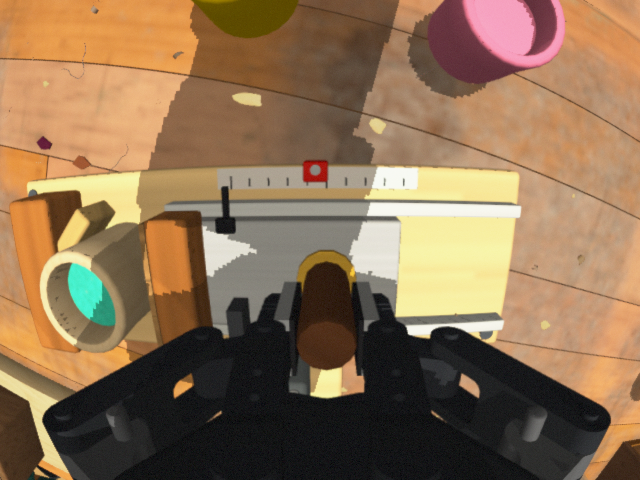

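Handle gripped (width 20 mm); the pointer is at u≈226 and the mark at u≈316. Pulling along tool +y.

Emit:
arm_command(targets="0 3 0 0 0 0 0; 0 8 0 0 0 0 0; 0 13 0 0 0 0 0; 0 18 0 0 0 0 0; 0 23 0 0 0 0 0; 0 28 0 0 0 0 0; 0 33 0 0 0 0 0; 0 37 0 0 0 0 0; 0 41 0 0 0 0 0; 0 44 0 0 0 0 0")

```text
time: 8.97
tool_pos: [0.4977, -0.0037, 0.0621]
tcp_rot: [-0.398, 3.114, -0.007]
wrist_force: [1.1, -10.4, 4.1]
width: 0.243
```

Emit:
arm_command(targets="0 0 0 0 0 0 0; 0 0 0 0 0 0 0; 0 0 0 0 0 0 0")

```text
time: 9.22
tool_pos: [0.4977, -0.0037, 0.0621]
tcp_rot: [-0.398, 3.114, -0.006]
wrist_force: [-0.1, -9.4, 3.0]
width: 0.243
```

Run:
```python
from h import *
s=bot.read_state();print(s['wrist_force'],s['torque'],s['width']*85,s['tool_pos'],np.abs(s['joint_vel']).max())
p,d=bot.read_camera('wrist');np.savez('pics/w6.npz',p=p,d=d,tcp_rot=s['tcp_rot'],tool_pos=s['tool_pos'])
cv2.imwrite('pics/w6.png',p);cv2.imwrite('pics/w6c.png',cv2.resize(p[130:250,150:410],None,fx=3,fy=3,interpolation=cv2.INTER_CUBIC))
p,d=bot.read_camera('scene');cv2.imwrite('pics/s6.png',cv2.resize(p[180:330,220:420],None,fx=4,fy=4,interpolation=cv2.INTER_CUBIC))
```

```text
[-0.13622696 -9.42804343  3.00132558] [-1.11011235  0.02273894 -0.07726588] 20.654047886019473 [ 0.49772038 -0.00371335  0.06210634] 0.0015142178137464953
```

View pics/w6.png

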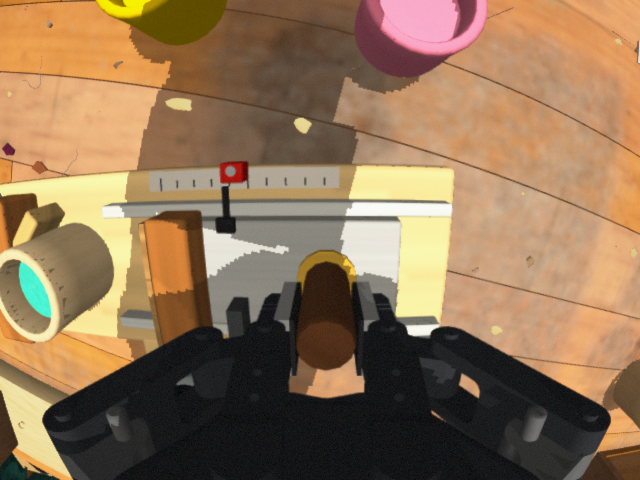

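View pics/w6c.png

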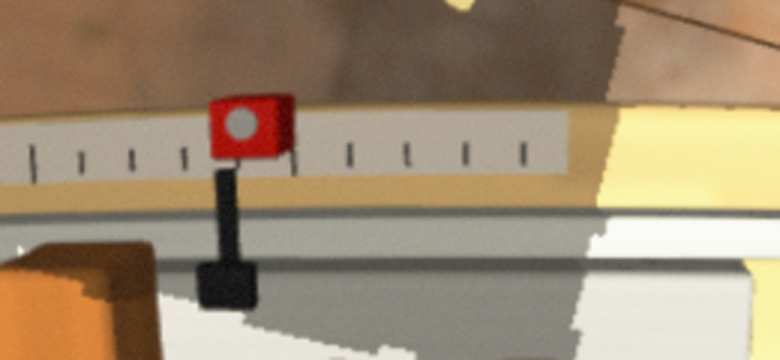

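View pics/s6.png

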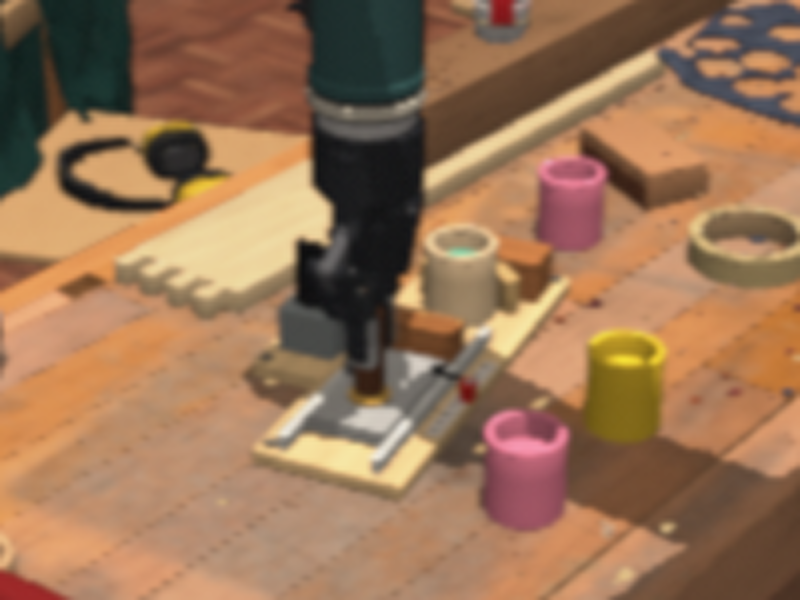

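The pointer tip is at crop u≈226 and the mark's inner edge spans 212–276 (mid 244), so it's about 3.4 mm short. That fits the 41 mm moved against about 45 mm needed. Pulling a little more.

Emit:
arm_command(targets="0 1 0 0 0 0 0; 0 2.5 0 0 0 0 0; 0 3.8 0 0 0 0 0; 0 3.8 0 0 0 0 0; 0 3.8 0 0 0 0 0; 0 3.8 0 0 0 0 0; 0 3.8 0 0 0 0 0; 0 3.8 0 0 0 0 0")

```text
time: 9.98
tool_pos: [0.4968, -0.0002, 0.0621]
tcp_rot: [-0.398, 3.115, -0.007]
wrist_force: [0.2, -9.6, 4.0]
width: 0.241
```

Run:
```python
from h import *
s=bot.read_state();print(s['time'],s['wrist_force'],s['torque'],s['width']*85,s['tool_pos'],np.abs(s['joint_vel']).max())
p,d=bot.read_camera('wrist');np.savez('pics/w7.npz',p=p,d=d,tcp_rot=s['tcp_rot'],tool_pos=s['tool_pos'])
cv2.imwrite('pics/w7c.png',cv2.resize(p[150:250,160:290],None,fx=6,fy=6,interpolation=cv2.INTER_CUBIC))
p,d=bot.read_camera('scene');cv2.imwrite('pics/s7.png',cv2.resize(p[220:310,280:380],None,fx=6,fy=6,interpolation=cv2.INTER_CUBIC))
p,d=bot.read_camera('top');cv2.imwrite('pics/t7.png',cv2.resize(p[205:305,235:385],None,fx=5,fy=5,interpolation=cv2.INTER_CUBIC))
```

```text
9.9833 [ 0.1908916  -9.62051103  3.96673261] [-1.12239264  0.02734961 -0.09065925] 20.476628524005942 [ 4.96792326e-01 -1.86340394e-04  6.20602617e-02] 0.002364610530727903
```

View pics/w7c.png

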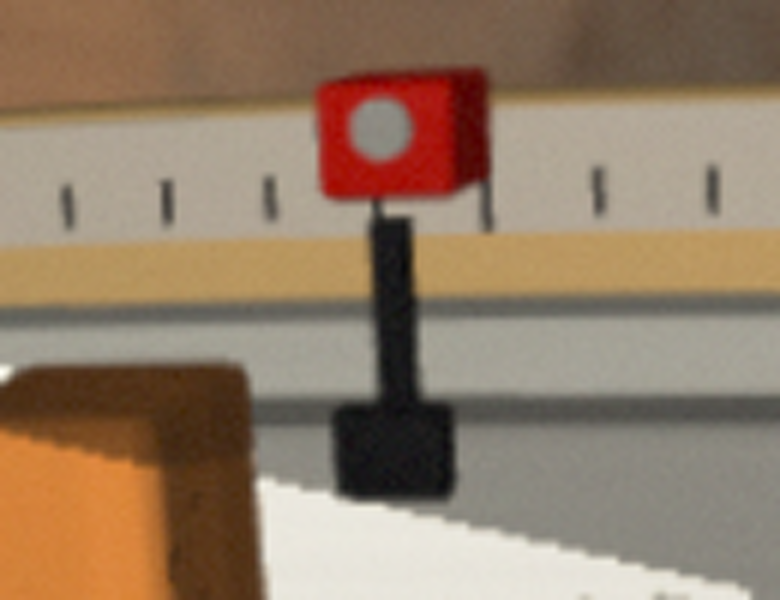

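View pics/s7.png

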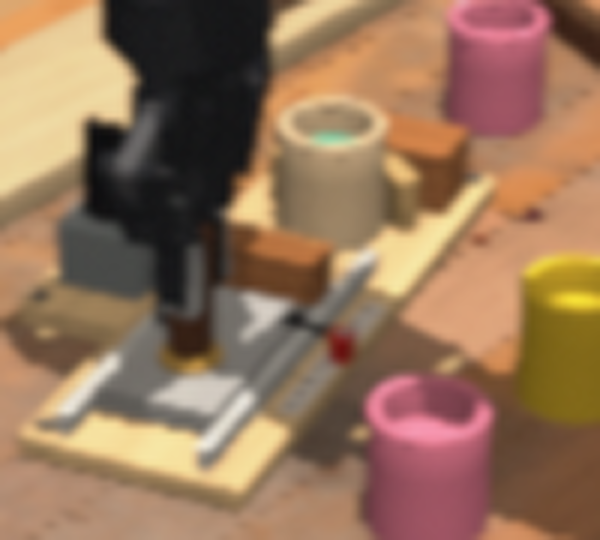

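View pics/t7.png

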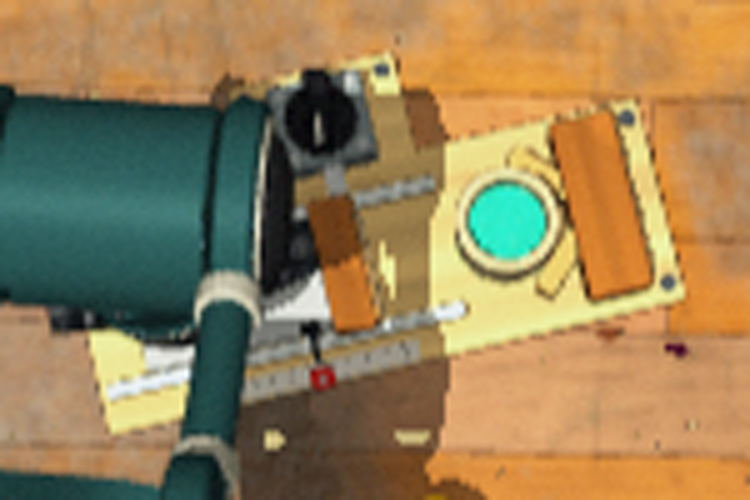

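The pointer tip (391,218) lies at the middle of the mark (322–455, mid 388), within about 0.5 mm. The cup is still at crop (507,222) in the top view, and the knob is still turned free. Handing in.

Run:
```python
from workcell import bot
print(bot.finish_job())
s=bot.read_state();print(s['time'],s['tool_pos'],s['wrist_force'])
```

```text
the job is handed in; nothing more can be done
None
the job is handed in; nothing more can be done
```

The lock is free, and the arm is holding the jaw open with the pointer in the red mark. I handed the job in about 10 s into the 48 s limit; it gave no verdict.

- **Lock:** I turned the knob counter-clockwise about 76° to its stop, where the torque jumped to about 0.36 N m. I then let go, and the pictures showed the bolt out of the keeper with the jaw still home.
- **Jaw:** I gripped the handle with the fingers along the slide and pulled it out about 45 mm. In the last wrist picture the pointer tip is within about 0.5 mm of the middle of the mark. The arm was still, feeling about 9.6 N from the spring.
- **Cup and bench:** In the last top view the cup stands at the same pixel as at the start. The things visible around the clamp looked unmoved; I did not measure each bystander separately.

**Disagreements:** the top and wrist cameras differed by 2–3 mm on positions, within about their calibration. The pull stopped about 3 mm short on the first try, so I corrected it from the wrist picture.

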